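Pack the compartment under a cantilever tray

ROBOT

A 6-joint arm with a two-finger parallel gripper is mounted at the origin on a cart in front of the work surface, level with it; the furniture and walls round the work are solid. World frame = base frame: x ahead of the robot, y to its left, z up, the work surface at z = 0. Lengths are in mm, angles in rad, forces in N, time in s.
With the tool pointing down it reaches from about 325 to 900 mm from the base axis. Payload 3.5 kg.
Tool frame: the origin (TCP) lies at the very end of the fingers, on their centre line; the grasp point (between the pads) lies 19 mm behind it (bot.grasp_offset is the distance from the TCP to the grasp point, in mm); z points along the fingers, y is the line along which they close (so a half turn about z gives the same grasp; the last joint's range is limited). The gripper opens to 85 mm and grips with 20 to 120 N. Pads are 22 mm wide; open, the fingers measure 114 mm over their backs; the gripper's body (76 mm by 85 mm) begins 54 mm behind the grasp point. The pads swing forward as they close: fully open they stand 13 mm farther back than shut.
Start: joints at [-1.249, 0.276, -0.026, 1.268, 0, 1.467], TCP at [257.575, -569.453, 200.513] pointing down, gripper open.
Joint ranges: [-3.12, 3.12], [-0.85, 1.88], [-1.08, 1.24], [-1.95, 2.15], [-1.57, 1.53], [-3.14, 3.14]. Speed limits (rad/s): [2.57, 2.57, 3.14, 3.14, 3.14, 3.14].

INTERFACE

Orientations are given as a unit quaternion [w, x, y, z].
In Python, from bench import bot gives the robot as it stands. The module is installed in compiled form; this text tells all that it offers.
- The arm moves only by the shell command python3 -m handwheel 'ROWS' [OPENING]. ROWS is JSON, a list of rows, each a list of 6 numbers: the shift along the tool's x, y, z as a fraction of full scale, then the turn, a rotation vector about the tool's x, y, z as a fraction of full scale. In form: [[tx, ty, tz, ax, ay, az], ...]. A call has 1 to 10 rows; each row is the pose to reach, as a shift and turn from the pose commanded when the call began, along the tool's axes at that moment, turning the shorter way round; what a row does not reach only later rows make up. Full scale, the value 1, is 0.3 m for a shift and 180 degrees for a turn. A row lasts 1/10 s, in which the tool goes at most 50 mm and 8.59 degrees, less where a joint would pass 70% of its speed; a pose out of reach is approached as far as the arm can. A call with a number of a shift or a turn outside -1 to 1 is refused whole. A call with a gripper value outside its range is refused whole. OPENING is the opening in per cent of the stroke, from 0 (shut) to 100 (fully open), set as the call begins (- or left out, the last holds). The fingers move at their own pace and stop on an object; the grip force is fixed at half the most. Time passes only in rows, so rows that repeat a pose let the fingers close. It gives the time, the measured TCP pose, the force, the opening and the grip force at its end, in the units of the state.
- bot.read_state(): the state, without advancing time (a new reading comes with each control period).
- bot.grab_frame(name): name is "scene" or "top" or "wrist"; returns the picture (480x640x3 uint8, blue, green, red); there is no depth.
- bot.camera_params(name): a dict with "fx", "fy", "cx", "cy" (pixels), "D" ([k1, k2, p1, p2, k3] as OpenCV has them; the pictures are not rectified), "extrinsics" (4x4, takes a point from camera to world coordinates); the wrist camera has in their place "T_tool_cam" (4x4, takes a point from camera to tool coordinates, whose origin is the TCP and whose axes are the flange's). Camera axes: x right, y up, looking along -z (the intrinsics and any distortion apply to the point x, -y, -z); pixel columns grow to the right and rows downward; lengths in mm; the calibration is good to about 2 mm. A picture is of the moment at which its call begins: read the wrist's pose just before it. camera_params takes no time and is no camera call.
- bot.hand_in(): hands the job in; it is judged then, once.
The state is a dict: "t": time; "joint_positions": joint angles; "joint_vel": joint speeds; "joint_efforts": joint torques, N m; "position": TCP position; "eef_rot": TCP orientation; "ft_force": force on the tool from outside, world axes, zero at the start; "wrist_torque": the same for the moment, N m; "width": finger opening in mm; "grasp_force": force on a finger pad.
Only numpy, scipy, OpenCV 4.12 (cv2) and the standard library are available. Lean on these libraries where they do the work, as an engineer would, in place of code of your own. Each camera call takes 0.05 s, during which the arm holds its last target. There are 200 camera calls.

TASK

Swing the box's cantilever tray gently up and back until it rests fully open, stand the short spice jar and the loose tin upright on the compartment floor underneath, beside the tin already stored there, then swing the tray gently back down until it is fully shut. The tea light and the clothes peg stay in the tray, and everything else on the worktop stays where it is.

Things in the scene. Friction and masses are not known exactly. Their poses are not given: they have to be found in the camera images.
- box: Fixed open wooden box, 148 (x) x 232 (y) x 94 (z) mm outside, walls and floor 6 mm, so its one undivided compartment is 136 x 220 mm inside. Origin: centre of its underside; x points to the back (the way the tray opens), y along its length, z up. Steel links run outside both end walls, out to 126 mm from the middle along y.
- compartment (a point): Centre of the compartment's floor, 6 mm above the worktop. Axes as the box's.
- swing (a joint): Turn of the tray's links, rad: 0 = shut, 2.06 = fully open (stop). Parallel links keep the tray level; it moves along an arc of radius 100 mm: at q it is displaced from shut, in the box frame, by x = 100 (0.927 - cos(q + 0.384)), z = 100 (sin(q + 0.384) - 0.375) mm (open: x 169, z 27). No spring: below q = 1.19 it falls shut, above it falls open (about 3 to 4 N at the handle).
- handle (a point): Centre of the tray's wooden handle bar: 14 mm thick (x), 100 long (y), 22 tall (z), along the box's y on two posts over the tray, its top 54 mm above the tray's rim, its underside 53 mm above the tray's floor; 12 mm in front of the tray's middle, 165 mm above the worktop when shut. Axes as the box's.
- tray_floor (a point): Centre of the tray's inner floor. The tray is open-topped, 148 x 232 x 30 mm outside, walls and floor 5 mm; shut, its underside is 96 mm above the worktop, 90 mm above the compartment floor. It moves with the joint. Axes as the box's.
- tin_stored: Food tin, upright cylinder of diameter 58, height 72 mm, about 0.18 kg, loose, standing in the compartment near its middle, hidden under the tray at the start. Origin: centre of its underside, z up.
- tin: The loose food tin to be packed: upright cylinder of diameter 58, height 72 mm, about 0.18 kg, on the worktop to the right of the box or farther right in front of the sink (the short jar has the other place), with bystanders beside it. Origin: centre of its underside, z up.
- short_jar: The short spice jar to be packed: round, diameter 44, height 85 mm, dark screw cap, about 0.18 kg, on the worktop to the right of the box or in front of the sink, with bystanders beside it. Origin: centre of its underside, z up.
- tea_light: Tea light in the tray: diameter 38, height 17 mm. Origin: centre of its underside.
- peg: Wooden clothes peg lying in the tray, 15 x 72 x 12 mm, its length along its y. Origin: centre of its underside.
- tumbler: Bystander, clear tumbler, diameter 76, height 91 mm, upright in front of the sink, right of the tin or short jar that stands there. Origin: centre of its underside.
- tall_jar_a: Bystander, tall spice jar, diameter 45, height 106 mm (too tall for the compartment), left of the tin or short jar that stands in front of the sink. Origin: centre of its underside.
- tall_jar_b: Bystander, tall spice jar, diameter 45, height 106 mm (too tall for the compartment), close behind the tin or short jar that stands to the right of the box. Origin: centre of its underside.
- tin_opener: Bystander, tin opener lying flat behind the box, 174 x 41 x 20 mm, its length along its x. Origin: centre of its underside.
Things that resemble listed ones, but are neither listed nor needed, are in the scene too. Leave any orange look-alike of the short_jar alone.

How it is judged (in metres and radians):
On the way, in this order (a step that is already met when the one before it is completed fails the run):
1. the tray is swung fully open (value of joint swing above 1.95 rad), for 0.2 s.
2. the short jar and the tin stand in the compartment, the tray still open (value of joint swing above 1.7 rad and z of tin in the frame of compartment between -0.006 and 0.006 m and x of tin in the frame of compartment between -0.06 and 0.06 m and y of tin in the frame of compartment between -0.1 and 0.1 m and z of short_jar in the frame of compartment between -0.006 and 0.006 m and x of short_jar in the frame of compartment between -0.06 and 0.06 m and y of short_jar in the frame of compartment between -0.1 and 0.1 m), for 0.2 s.
At the end, for the whole second after the job is handed in: Tray shut (swing under 0.05 rad) and still; short jar and both tins upright (0.12 rad) on the compartment floor (6 mm), at rest; tea light and peg in the tray; tumbler, tall jars and tin opener within 30 mm of where they stood, not knocked over (value of joint swing below 0.05 rad and velocity of joint swing between -0.05 and 0.05 rad/s and x of tin in the frame of compartment between -0.06 and 0.06 m and y of tin in the frame of compartment between -0.1 and 0.1 m and z of tin in the frame of compartment between -0.006 and 0.006 m and angle between each of tin, short_jar, tin_stored's own z axis and vertical below 0.12 rad and linear speed of each of tin, short_jar, tin_stored below 0.03 m/s and x of short_jar in the frame of compartment between -0.06 and 0.06 m and y of short_jar in the frame of compartment between -0.1 and 0.1 m and z of short_jar in the frame of compartment between -0.006 and 0.006 m and x of tin_stored in the frame of compartment between -0.06 and 0.06 m and y of tin_stored in the frame of compartment between -0.1 and 0.1 m and z of tin_stored in the frame of compartment between -0.006 and 0.006 m and x of tea_light in the frame of tray_floor between -0.07 and 0.07 m and y of tea_light in the frame of tray_floor between -0.112 and 0.112 m and z of tea_light in the frame of tray_floor between -0.006 and 0.025 m and x of peg in the frame of tray_floor between -0.07 and 0.07 m and y of peg in the frame of tray_floor between -0.112 and 0.112 m and z of peg in the frame of tray_floor between -0.006 and 0.025 m and distance of each of tumbler, tall_jar_a, tall_jar_b, tin_opener from where it was at the start of the episode below 0.03 m and angle between each of tumbler, tall_jar_a, tall_jar_b's own z axis and vertical below 0.15 rad); the robot touches nothing.
It fails at once if the tray is let fall shut or open or slammed (links faster than 6 rad/s) (velocity of joint swing above 6 rad/s or velocity of joint swing below -6 rad/s).
It fails at once if a bystander on the worktop is moved by more than 40 mm or knocked over (tilted more than 0.5 rad) (distance of any of tumbler, tall_jar_a, tall_jar_b, tin_opener from where it was at the start of the episode above 0.04 m or angle between any of tumbler, tall_jar_a, tall_jar_b's own z axis and vertical above 0.5 rad).
It fails at once if the tea light or the peg falls below the tray (z of any of tea_light, peg in the frame of tray_floor below -0.02 m).
It also fails if it takes over 72 s, if anything falls off the work surface, if the arm or the gripper's body presses on something with over 40 N, if the wrist force passes 120 N, or if a joint passes its speed limit or range.

## Working session

There is one attempt and no reset: what is moved stays moved. The work goes in short steps, Python scripts to look and compute and a shell command to move; the robot and the scene stay as the last step left them, time stands still between calls to the robot, and variables do not carry over. Pictures are saved under pics/ and viewed, at most 10 in all, crops included, and the job is handed in when it is done.

```bash
mkdir -p pics; python3 - <<'E'
from bench import bot
import cv2,numpy as np
s=bot.read_state();print(s)
for n in("scene","top","wrist"):
    f=bot.grab_frame(n);cv2.imwrite(f"pics/{n}0.png",f)
    print(n,bot.camera_params(n))
E
```

```text
{'t': 0.0, 'joint_positions': array([-1.24938934e+00,  2.77118579e-01, -2.78731999e-02,  1.26797932e+00,
        2.98622714e-06,  1.46742365e+00]), 'joint_vel': array([ 2.33619542e-04, -8.66906788e-04,  6.35803199e-04, -1.20379316e-05,
       -8.34536353e-04, -3.70813515e-04]), 'joint_efforts': array([ 1.09654485e-05, -4.45509946e+01,  2.95202315e+01,  1.65570283e-02,
       -2.46732070e-04, -5.90762468e-06]), 'position': array([ 257.31845772, -568.65993952,  199.37232461]), 'eef_rot': array([-1.08109557e-03,  9.77529360e-01,  2.10796506e-01, -1.16825066e-04]), 'ft_force': array([0.00470747, 0.07562667, 0.39337707]), 'wrist_torque': array([ 0.00176575,  0.00662677, -0.02511814]), 'grasp_force': 0.0, 'width': 85.41041307632135}
scene {'fx': 498.150485425471, 'fy': 498.150485425471, 'cx': 325.4684086465081, 'cy': 231.5515440414897, 'D': array([-0.13738511,  0.        ,  0.        ,  0.        ,  0.        ]), 'extrinsics': array([[ 8.53807305e-01, -3.78464145e-01,  3.57460456e-01,
         9.42360547e+02],
       [ 5.20488053e-01,  6.34123572e-01, -5.71821197e-01,
        -7.83790780e+
[... 561 characters left out ...]
0432e-02,  1.76017051e-01,  9.83416070e-01,
         1.10764167e+03],
       [ 0.00000000e+00,  0.00000000e+00,  0.00000000e+00,
         1.00000000e+00]])}
wrist {'fx': 331.6903487675469, 'fy': 331.6903487675469, 'cx': 315.09898443286403, 'cy': 240.05432710952905, 'D': array([-0.02687933,  0.        ,  0.        ,  0.        ,  0.        ]), 'T_tool_cam': array([[ 6.24724004e-05,  9.62317403e-01,  2.71928690e-01,
         6.77996952e+01],
       [ 9.99999898e-01, -1.82047712e-04,  4.14503108e-04,
         6.37558175e-02],
       [ 4.48387550e-04,  2.71928636e-01, -9.62317316e-01,
        -1.72819603e+02],
       [ 0.00000000e+00,  0.00000000e+00,  0.00000000e+00,
         1.00000000e+00]])}
```

View pics/top0.png

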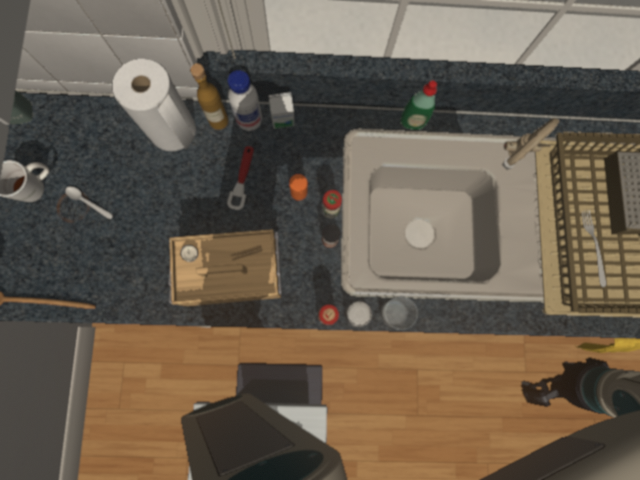

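View pics/scene0.png

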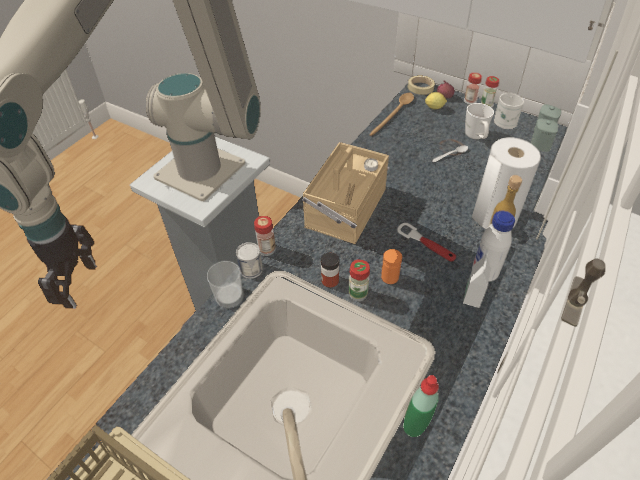

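The top view (up = +x, right = −y) shows the box at (225,267) and the tea light at (189,253). The tin (360,314) stands between tall_jar_a (328,315) and the tumbler (400,313).

Candidates for the short jar:
- dark cap at top (331,237), scene (330,270): this fits the description
- orange at top (298,187), scene (391,267): the look-alike
- red-capped tall jars at top (332,202) and (328,315)

I choose the dark cap and will check it in a close crop.

```bash
python3 - <<'E'
import cv2,numpy as np
t=cv2.imread('pics/top0.png');s=cv2.imread('pics/scene0.png')
a=cv2.resize(t[170:340,160:430],None,fx=2.9,fy=2.9,interpolation=cv2.INTER_CUBIC)[:,:]
cv2.imwrite('pics/cropT.png',a)
b=cv2.resize(s[135:315,200:420],None,fx=3.3,fy=3.3,interpolation=cv2.INTER_CUBIC)
cv2.imwrite('pics/cropS.png',b);print(a.shape,b.shape)
E
```

```text
(493, 783, 3) (594, 726, 3)
```

View pics/cropT.png

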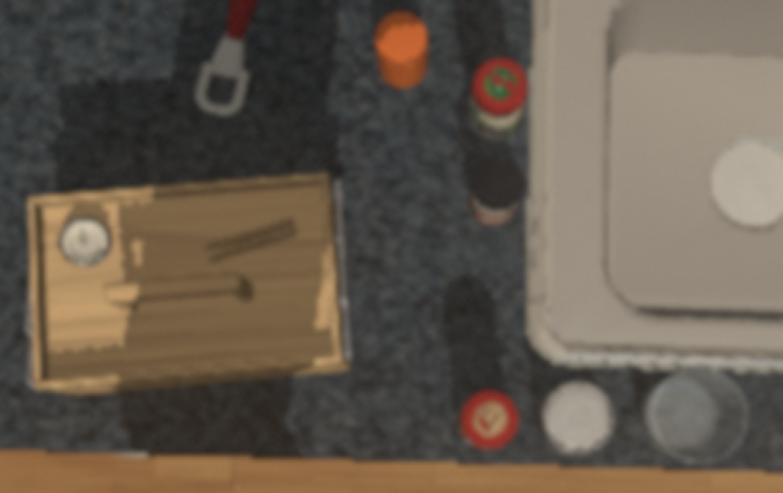

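View pics/cropS.png

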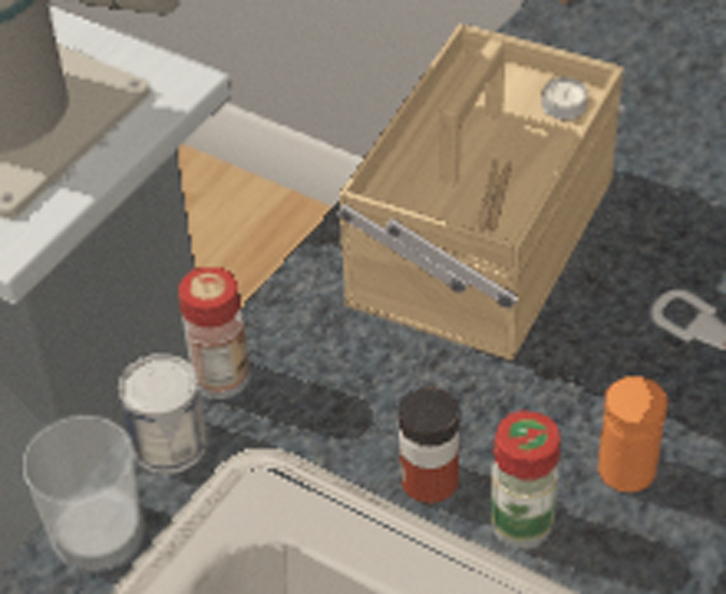

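The crops confirm it: the dark-capped short jar is at scene crop (430,440), the orange one is the look-alike, and the white-lidded tin stands between tall_jar_a and the tumbler.

```bash
cat > h.py <<'E'
from bench import bot
import cv2,numpy as np
from scipy.spatial.transform import Rotation as R
def Tq(s):
    T=np.eye(4);w,x,y,z=s['eef_rot'];T[:3,:3]=R.from_quat([x,y,z,w]).as_matrix();T[:3,3]=s['position'];return T
def cast(name,px,z,T=None):
    p=bot.camera_params(name)
    E=p['extrinsics'] if name!='wrist' else T@p['T_tool_cam']
    K=np.array([[p['fx'],0,p['cx']],[0,p['fy'],p['cy']],[0,0,1]])
    u=cv2.undistortPoints(np.array(px,float).reshape(-1,1,2),K,p['D']).reshape(-1,2)
    d=np.c_[u[:,0],-u[:,1],-np.ones(len(u))]@E[:3,:3].T
    o=E[:3,3];return o+d*((z-o[2])/d[:,2])[:,None]
def proj(name,P,T=None):
    p=bot.camera_params(name)
    E=np.linalg.inv(p['extrinsics'] if name!='wrist' else T@p['T_tool_cam'])
    K=np.array([[p['fx'],0,p['cx']],[0,p['fy'],p['cy']],[0,0,1]])
    c=np.atleast_2d(P)@E[:3,:3].T+E[:3,3];c[:,1:]*=-1
    return cv2.projectPoints(c.reshape(-1,1,3),np.zeros(3),np.zeros(3),K,p['D'])[0].reshape(-1,2)
E
python3 - <<'E'
from h import *
np.set_printoptions(precision=1,suppress=True)
tc=lambda *q:[(a/2.9+160-.3,b/2.9+170-.3) for a,b in q]
sc=lambda *q:[(a/3.3+200-.3,b/3.3+135-.3) for a,b in q]
c=cast('top',tc((28,197),(330,175),(348,368),(35,392)),126)
print('rim',c,c.mean(0),[np.linalg.norm(c[i]-c[i-1]) for i in range(4)])
e=c[0]+c[3]-c[1]-c[2];print('yaw',np.degrees(np.arctan2(-e[0],e[1])))
e=c[0]+c[1]-c[2]-c[3];print('yaw',np.degrees(np.arctan2(e[1],e[0])))
print('rimS',cast('scene',sc((460,27),(620,70),(517,243),(343,195)),126))
print('handle',cast('top',tc((108,293),(250,287)),176), cast('scene',sc((492,48),(450,110)),176))
for n,t,s_,z in(('short',(497,178),(430,402),85),('tin',(578,416),(160,378),72),('ta',(490,420),(209,283),106),('tb',(499,87),(529,432),106),('tum',(697,415),(80,450),91)):
    print(n,cast('top',tc(t),z)[0],cast('scene',sc(s_),z)[0])
E
```

```text
rim [[526.3 211.2 126. ]
 [552.4 -20.9 126. ]
 [402.4 -42.  126. ]
 [377.1 192.5 126. ]] [464.6  85.2 126. ] [np.float64(150.39866483909344), np.float64(233.53798323141297), np.float64(151.51707544415717), np.float64(235.85015252411552)]
yaw 6.288051080830798
yaw 7.561136182992679
rimS [[384.4 187.9 126. ]
 [526.7 205.9 126. ]
 [551.5 -14.8 126. ]
 [412.7 -37.2 126. ]]
handle [[448.5 131.5 176. ]
 [456.4  29.1 176. ]] [[452.1 120.9 176. ]
 [461.9  39.2 176. ]]
short [ 563.5 -154.3   85. ] [ 557.1 -149.2   85. ]
tin [ 372.5 -225.6   72. ] [ 370.3 -222.2   72. ]
ta [ 366.6 -152.7  106. ] [ 366.6 -150.3  106. ]
tb [ 635.  -152.9  106. ] [ 637.7 -152.1  106. ]
tum [ 375.6 -318.4   91. ] [ 374.1 -315.1   91. ]
```

```bash
cat >> h.py <<'E'
def rel(T,pos,yaw):
    "row for a downward tool at pos with tool y at world angle yaw (deg)"
    y=np.array([np.cos(np.radians(yaw)),np.sin(np.radians(yaw)),0]);z=np.array([0,0,-1.]);x=np.cross(y,z)
    W=np.c_[x,y,z];d=T[:3,:3].T@(np.array(pos)-T[:3,3])
    r=R.from_matrix(T[:3,:3].T@W).as_rotvec()
    G=np.eye(4);G[:3,:3]=W;G[:3,3]=pos
    print(np.round(d/300,4),np.round(np.degrees(r)/180,4));return G
E
python3 - <<'E'
from h import *
T=Tq(bot.read_state());G=rel(T,(400,-230,270),6.5);rel(G,(452,83,270),6.5)
E
```

```text
[ 0.8987 -0.8334 -0.2331] [-5.000e-04 -4.000e-04 -4.009e-01]
[1.017  0.2903 0.    ] [0. 0. 0.]
```

```bash
python3 -m handwheel '[[0.9,-0.83,-0.23,0,0,-0.4],[0.9,-0.83,-0.23,0,0,-0.4],[0.9,-0.83,-0.23,0,0,-0.4],[0.9,-0.83,-0.23,0,0,-0.4],[0.9,-0.83,-0.23,0,0,-0.4],[0.9,-0.83,-0.23,0,0,-0.4],[0.9,-0.83,-0.23,0,0,-0.4],[0.9,-0.83,-0.23,0,0,-0.4],[0.9,-0.83,-0.23,0,0,-0.4],[0.9,-0.83,-0.23,0,0,-0.4]]' 100 && python3 -m handwheel '[[1,0.29,0,0,0,0],[1,0.29,0,0,0,0],[1,0.29,0,0,0,0],[1,0.29,0,0,0,0],[1,0.29,0,0,0,0],[1,0.29,0,0,0,0],[1,0.29,0,0,0,0],[1,0.29,0,0,0,0],[1,0.29,0,0,0,0]]' && python3 - <<'E'
from h import *
s=bot.read_state();T=Tq(s);f=bot.grab_frame('wrist');cv2.imwrite('pics/w1.png',f);np.save('w1.npy',T)
g=bot.grab_frame('top');cv2.imwrite('pics/top1.png',g);print(s['position'],s['joint_positions'])
E
```

```text
t: 1.15
position: [401.2, -230.4, 269.6]
eef_rot: [0.0, 0.666, 0.746, -0.0]
ft_force: [-0.1, -0.7, 0.2]
width: 85.5
grasp_force: 0.0
t: 2.05
position: [454.1, 75.6, 269.1]
eef_rot: [-0.0, 0.667, 0.745, -0.001]
ft_force: [0.0, -0.0, -1.2]
width: 85.6
grasp_force: 0.0
[454.10556835  75.59025288 269.12849847] [ 2.49246803e-02 -4.87697842e-02 -2.50179534e-01  1.37042916e+00
 -7.77919292e-04  1.48629235e+00]
```

View pics/w1.png

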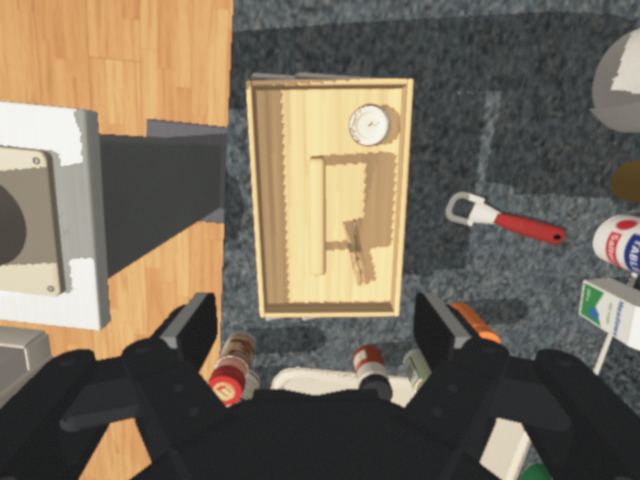

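The wrist view looks straight down on the box. The rim corners are at (248,80), (413,79), (398,316) and (261,318), and the handle's top face runs from (318,156) to (319,275).

```bash
python3 - <<'E'
from h import *
np.set_printoptions(precision=1,suppress=True)
T=np.load('w1.npy')
c=cast('wrist',[(248,80),(413,79),(398,316),(261,318)],126,T);print(c,c.mean(0))
e=c[0]+c[1]-c[2]-c[3];print('yaw',np.degrees(np.arctan2(-e[0],e[1])))
h=cast('wrist',[(318,156),(319,275)],176,T);m=h.mean(0);print(h,m,np.linalg.norm(h[0]-h[1]),np.degrees(np.arctan2(h[1,0]-h[0,0],h[0,1]-h[1,1])))
E
```

```text
[[380.6 193.4 126. ]
 [524.3 210.2 126. ]
 [551.6 -18.6 126. ]
 [407.3 -37.  126. ]] [466.  87. 126.]
yaw 6.704020708780609
[[448.5 136.8 176. ]
 [460.4  38.3 176. ]] [454.4  87.5 176. ] 99.18299837432576 6.9037435634853495
```

```bash
python3 - <<'E'
from h import *
T=Tq(bot.read_state());rel(T,(454,86,147),6.7)
E
```

```text
[0.0368 0.0035 0.4077] [-0.0002  0.0001 -0.0029]
```

```bash
python3 -m handwheel '[[0.037,0.003,0.1,0,0,-0.003],[0.037,0.003,0.2,0,0,-0.003],[0.037,0.003,0.3,0,0,-0.003],[0.037,0.003,0.37,0,0,-0.003],[0.037,0.003,0.407,0,0,-0.003],[0.037,0.003,0.407,0,0,-0.003],[0.037,0.003,0.407,0,0,-0.003]]' 70 && python3 -m handwheel '[[0,0,0,0,0,0],[0,0,0,0,0,0],[0,0,0,0,0,0],[0,0,0,0,0,0],[0,0,0,0,0,0],[0,0,0,0,0,0],[0,0,0,0,0,0],[0,0,0,0,0,0]]' 0
python3 - <<'E'
from h import *
T=Tq(bot.read_state());b=np.array([np.cos(np.radians(6.7)),np.sin(np.radians(6.7)),0])
print(T[:3,:3].T@b)
# cumulative rows for arc, in calls of 10
q=np.linspace(0,2.06,31);P=np.c_[100*(.927-np.cos(q+.384)),100*(np.sin(q+.384)-.375)]
for k in range(3):
    for i in range(1,11):print(np.round((P[10*k+i]-P[10*k])*[1,-1]/300,3).tolist(),end=' ')
    print()
E
```

```text
t: 2.85
position: [454.7, 87.0, 148.2]
eef_rot: [0.0, 0.664, 0.748, 0.0]
ft_force: [-1.1, 0.2, 0.3]
width: 60.0
grasp_force: 0.0
t: 3.65
position: [453.9, 87.6, 147.4]
eef_rot: [-0.0, 0.663, 0.748, -0.0]
ft_force: [-0.3, -0.5, 0.2]
width: 0.0
grasp_force: 0.0
[-3.19952319e-03  9.99994879e-01 -7.65508503e-05]
[0.009, -0.021] [0.02, -0.041] [0.032, -0.061] [0.045, -0.079] [0.06, -0.097] [0.076, -0.113] [0.093, -0.129] [0.111, -0.143] [0.13, -0.156] [0.149, -0.168] 
[0.02, -0.01] [0.042, -0.019] [0.063, -0.027] [0.085, -0.032] [0.108, -0.037] [0.131, -0.04] [0.153, -0.041] [0.176, -0.04] [0.199, -0.039] [0.222, -0.035] 
[0.022, 0.005] [0.044, 0.012] [0.066, 0.02] [0.087, 0.029] [0.107, 0.04] [0.126, 0.052] [0.144, 0.066] [0.162, 0.08] [0.178, 0.096] [0.194, 0.113]
```

```bash
python3 - <<'E'
from h import *
s=bot.read_state();T=Tq(s);print(s['position'],s['width'],s['grasp_force'])
f=bot.grab_frame('wrist');np.save('w2.npy',T)
g=bot.grab_frame('scene')
cv2.imwrite('pics/c2.png',np.hstack([cv2.resize(f,(400,300)),cv2.resize(g[120:330,200:480],(400,300))]))
E
```

```text
[453.94217534  87.61528991 147.37496911] 0.015309802636708201 0.0
```

View pics/c2.png

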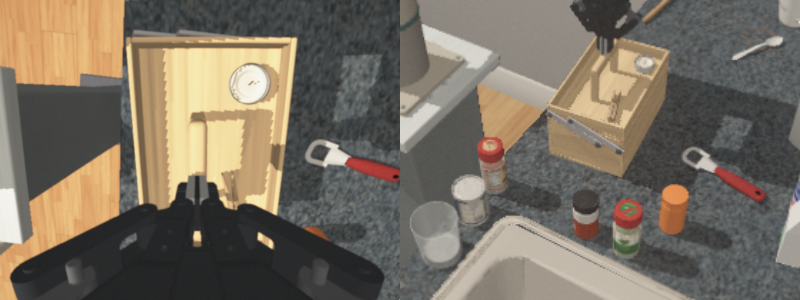

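```bash
python3 - <<'E'
from h import *
T=np.load('w2.npy')
print(proj('scene',[T[:3,3],[454,86,176],[454,86,154]]+[[454-50*np.sin(np.radians(6.7))*k,86+50*k,176] for k in(1,-1)]))
print(proj('wrist',[T[:3,3],[454,86,176]],T))
g=bot.grab_frame('scene');f=bot.grab_frame('wrist')
cv2.imwrite('pics/c3.png',np.hstack([cv2.resize(g[130:220,300:400],(400,360),interpolation=cv2.INTER_CUBIC),cv2.resize(f[160:385,200:450],(400,360),interpolation=cv2.INTER_CUBIC)]))
E
```

```text
[[342.83546757 165.04022541]
 [342.70159009 156.78495039]
 [342.58014229 163.42383371]
 [350.30425945 145.69601915]
 [334.70077523 168.46568866]]
[[316.84923946 274.0911084 ]
 [316.78796627 299.46215266]]
```

View pics/c3.png

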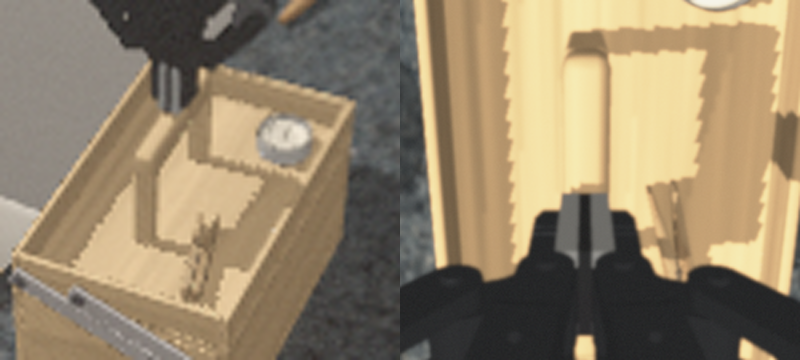

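The fingertips are visibly at the bar's top (scene (343,157), where z=176 projects) although the TCP reads 147. They closed above the bar. I'll open partly, go 25 mm lower (safe on either reading) and close again.

```bash
python3 -c "
from bench import bot;print(bot.grasp_offset)"; python3 -m handwheel '[[0,0,0,0,0,0],[0,0,0,0,0,0],[0,0,0,0,0,0],[0,0,0,0,0,0],[0,0,0,0,0,0],[0,0,0,0,0,0]]' 50 && python3 -m handwheel '[[0,0,0.03,0,0,0],[0,0,0.06,0,0,0],[0,0,0.083,0,0,0],[0,0,0.083,0,0,0],[0,0,0.083,0,0,0]]' && python3 -m handwheel '[[0,0,0,0,0,0],[0,0,0,0,0,0],[0,0,0,0,0,0],[0,0,0,0,0,0],[0,0,0,0,0,0],[0,0,0,0,0,0],[0,0,0,0,0,0],[0,0,0,0,0,0]]' 0
```

```text
18.700000000000003
t: 4.45
position: [454.0, 87.6, 147.4]
eef_rot: [0.0, 0.663, 0.748, 0.0]
ft_force: [0.9, -0.2, 0.3]
width: 42.8
grasp_force: 0.0
t: 4.95
position: [453.5, 87.6, 122.0]
eef_rot: [-0.0, 0.663, 0.748, -0.0]
ft_force: [-0.0, 0.4, 0.2]
width: 42.7
grasp_force: 0.0
t: 5.75
position: [454.4, 87.6, 123.0]
eef_rot: [0.0, 0.663, 0.748, 0.0]
ft_force: [-0.3, -1.1, 4.9]
width: 12.9
grasp_force: 60.3
```

Held now: width 13 mm, 60 N. So the tips sit about 28 mm behind the reported TCP. Next I swing the tray open along the arc.

```bash
python3 -m handwheel '[[0,0.009,-0.021,0,0,0],[0,0.02,-0.041,0,0,0],[0,0.032,-0.061,0,0,0],[0,0.045,-0.079,0,0,0],[0,0.06,-0.097,0,0,0],[0,0.06,-0.097,0,0,0]]' && python3 -c "
from h import *
g=bot.grab_frame('scene');cv2.imwrite('pics/s4.png',g[80:320,180:460])"
```

```text
t: 6.35
position: [472.5, 89.8, 152.4]
eef_rot: [0.0, 0.663, 0.748, 0.0]
ft_force: [0.9, 0.7, -3.9]
width: 12.7
grasp_force: 59.1
```

View pics/s4.png

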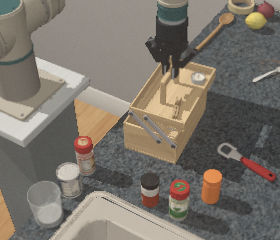

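The tray is rising with the gripper, links turned, contents in place. I'll continue to the stop.

```bash
python3 -m handwheel '[[0,0.016,-0.016,0,0,0],[0,0.033,-0.032,0,0,0],[0,0.051,-0.046,0,0,0],[0,0.07,-0.059,0,0,0],[0,0.089,-0.071,0,0,0]]' && python3 -m handwheel '[[0,0.02,-0.01,0,0,0],[0,0.042,-0.019,0,0,0],[0,0.063,-0.027,0,0,0],[0,0.085,-0.032,0,0,0],[0,0.108,-0.037,0,0,0],[0,0.131,-0.04,0,0,0],[0,0.153,-0.041,0,0,0],[0,0.176,-0.04,0,0,0],[0,0.199,-0.039,0,0,0],[0,0.222,-0.035,0,0,0]]' && python3 -m handwheel '[[0,0.022,0.005,0,0,0],[0,0.044,0.012,0,0,0],[0,0.066,0.02,0,0,0],[0,0.087,0.029,0,0,0],[0,0.107,0.04,0,0,0],[0,0.126,0.052,0,0,0],[0,0.144,0.066,0,0,0],[0,0.162,0.08,0,0,0],[0,0.178,0.096,0,0,0],[0,0.194,0.113,0,0,0]]' && python3 -m handwheel '[[0,0.004,0.005,0,0,0],[0,0.004,0.005,0,0,0]]'
```

```text
t: 6.9
position: [498.9, 93.0, 173.5]
eef_rot: [0.0, 0.663, 0.748, 0.0]
ft_force: [0.2, -0.3, -3.1]
width: 12.8
grasp_force: 59.4
t: 7.9
position: [565.8, 101.1, 183.8]
eef_rot: [0.001, 0.663, 0.748, 0.001]
ft_force: [1.5, -0.1, 0.5]
width: 12.5
grasp_force: 60.1
t: 8.9
position: [622.9, 107.9, 149.3]
eef_rot: [0.0, 0.663, 0.748, 0.0]
ft_force: [-6.6, -0.8, 27.5]
width: 12.5
grasp_force: 64.3
t: 9.1
position: [622.5, 107.9, 149.7]
eef_rot: [-0.0, 0.663, 0.748, -0.001]
ft_force: [-2.1, -0.6, 9.7]
width: 12.9
grasp_force: 61.5
```

```bash
python3 -m handwheel '[[0,0,0,0,0,0],[0,0,0,0,0,0],[0,0,0,0,0,0],[0,0,0,0,0,0],[0,0,0,0,0,0],[0,0,-0.1,0,0,0],[0,0,-0.2,0,0,0],[0,0,-0.3,0,0,0],[0,0,-0.4,0,0,0],[0,0,-0.4,0,0,0]]' 60 && python3 -m handwheel '[[-0.06,-0.56,0,0,0,0],[-0.06,-0.56,0,0,0,0],[-0.06,-0.56,0,0,0,0],[-0.06,-0.56,0,0,0,0],[-0.06,-0.56,0,0,0,0],[-0.06,-0.56,0,0,0,0]]' && python3 - <<'E'
from h import *
T=Tq(bot.read_state());f=bot.grab_frame('wrist');np.save('w5.npy',T);cv2.imwrite('pics/w5.png',f)
g=bot.grab_frame('scene');cv2.imwrite('pics/s5.png',g)
cv2.imwrite('pics/c5.png',np.hstack([cv2.resize(f,(400,300)),cv2.resize(g[80:320,160:480],(400,300))]))
E
```

```text
t: 10.1
position: [626.3, 108.3, 273.6]
eef_rot: [0.003, 0.663, 0.748, 0.003]
ft_force: [0.9, 0.0, 0.7]
width: 51.7
grasp_force: 0.0
t: 10.7
position: [459.0, 70.1, 267.8]
eef_rot: [0.0, 0.663, 0.748, 0.0]
ft_force: [-0.1, 0.0, -0.4]
width: 51.5
grasp_force: 0.0
```

View pics/c5.png

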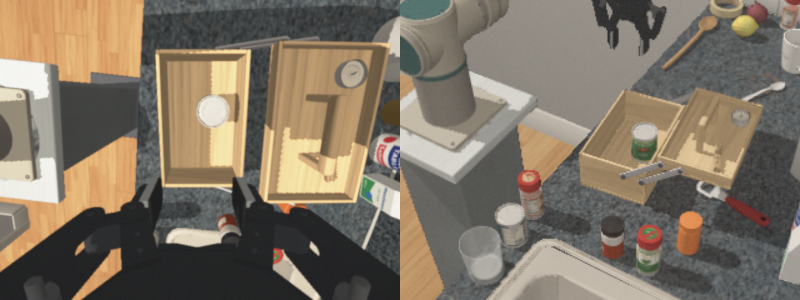

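The tray is open with the tea light and peg inside. The stored tin is in the compartment (wrist crop (212,111), full-frame ≈(339,178)).

```bash
python3 - <<'E'
from h import *
np.set_printoptions(precision=1,suppress=True)
T=np.load('w5.npy');f=cv2.imread('pics/w5.png')
h=cv2.cvtColor(f,cv2.COLOR_BGR2HSV);m=((h[...,1]<40)&(h[...,2]>150)).astype(np.uint8)
M=np.zeros_like(m);M[130:225,280:385]=1
c=max(cv2.findContours(m*M,cv2.RETR_EXTERNAL,cv2.CHAIN_APPROX_NONE)[0],key=cv2.contourArea)
(u,r)=cv2.minEnclosingCircle(c);print(u,r)
p=cast('wrist',[u,(u[0]+r,u[1])],78,T);print('stored',p[0],'r',np.linalg.norm(p[1]-p[0]))
k=cast('wrist',np.array([(157,52),(249,50),(245,186),(166,187)])*1.6,94,T);b=k.mean(0);print(k,b)
y=np.radians(6.75);B=np.array([[np.cos(y),-np.sin(y)],[np.sin(y),np.cos(y)]])
for b in(b[:2],np.array([466,87])):print('in box',B.T@(p[0,:2]-b))
for x,yy in((0,75),(0,-75),(0,70),(0,-70)):print(x,yy,B@[x,yy]+[466,87])
E
```

```text
(340.0, 177.5) 26.215553283691406
stored [480.3 109.4  78. ] r 28.32424943833885
[[381.5 189.6  94. ]
 [522.  209.5  94. ]
 [557.  -16.4  94. ]
 [413.7 -35.6  94. ]] [468.5  86.8  94. ]
in box [14.4 21.1]
in box [16.9 20.5]
0 75 [457.2 161.5]
0 -75 [474.8  12.5]
0 70 [457.8 156.5]
0 -70 [474.2  17.5]
```

Plan: jar goes to box frame (−15, 76) and tin to (0, −60), clear of the stored tin at (15, 21). Jar first, gripping along y to stay clear of tall_jar_b.

```bash
python3 - <<'E'
from h import *
T=Tq(bot.read_state());rel(T,(560,-152,240),90)
E
```

```text
[-0.7752  0.2423  0.0928] [ 2.000e-04  1.000e-04 -4.618e-01]
```

```bash
python3 -m handwheel '[[-0.775,0.24,0.09,0,0,-0.46],[-0.775,0.24,0.09,0,0,-0.46],[-0.775,0.24,0.09,0,0,-0.46],[-0.775,0.24,0.09,0,0,-0.46],[-0.775,0.24,0.09,0,0,-0.46],[-0.775,0.24,0.09,0,0,-0.46],[-0.775,0.24,0.09,0,0,-0.46],[-0.775,0.24,0.09,0,0,-0.46],[-0.775,0.24,0.09,0,0,-0.46],[-0.775,0.24,0.09,0,0,-0.46]]' 100 && python3 -m handwheel '[[0,0,0,0,0,0],[0,0,0,0,0,0]]' && python3 - <<'E'
from h import *
np.set_printoptions(precision=1,suppress=True)
T=Tq(bot.read_state());f=bot.grab_frame('wrist');np.save('w6.npy',T);cv2.imwrite('pics/w6.png',f)
u=proj('wrist',[[560,-152,85],[582,-152,85],[636,-152,106],[560,-152,0]],T);print(u)
x,y=u[0].astype(int);c=f[y-40:y+40,x-40:x+40]
print(c[40,::8].max(1),c[::8,40].max(1))
E
```

```text
t: 11.8
position: [559.5, -152.6, 240.1]
eef_rot: [-0.0, -0.0, 1.0, 0.0]
ft_force: [-0.6, 0.0, -0.5]
width: 85.2
grasp_force: 0.0
t: 12.0
position: [558.9, -152.3, 240.4]
eef_rot: [-0.0, 0.004, 1.0, 0.0]
ft_force: [-0.8, -0.5, 0.4]
width: 85.3
grasp_force: 0.0
[[315.8 219.6]
 [316.  240.6]
 [316.4 297.6]
 [315.7 205.4]]
[222 216  76  64  64  63  58  57  98  81] [ 91 144 123  67  68  63  59  58  65 119]
```

```bash
python3 - <<'E'
from h import *
np.set_printoptions(precision=1,suppress=True)
T=np.load('w6.npy');f=cv2.imread('pics/w6.png')
m=(f.max(2)<80).astype(np.uint8);M=np.zeros_like(m);M[180:262,270:362]=1
m=cv2.morphologyEx(m*M,cv2.MORPH_OPEN,np.ones((5,5)))
c=max(cv2.findContours(m,cv2.RETR_EXTERNAL,cv2.CHAIN_APPROX_NONE)[0],key=cv2.contourArea)
print(cv2.boundingRect(c),cv2.minEnclosingCircle(c),cv2.contourArea(c))
for r in m[184:262:4,272:362:2]:print(''.join('.#'[v] for v in r))
E
```

```text
(291, 196, 48, 66) ((319.3582763671875, 230.0373992919922), 35.63594055175781) 1880.0
.............................................
.............................................
.............................................
...................###.......................
...............############..................
.............################................
...........###################...............
..........#####################..............
..........######################.............
..........######################.............
...........#####################.............
............####################.............
.............###################.............
...............#################.............
................#################............
................#################............
..........................########...........
............................######...........
..............................####...........
..............................###............
```

```bash
python3 -m handwheel '[[-0.004,-0.006,0.15,0,0,0],[-0.004,-0.006,0.3,0,0,0],[-0.004,-0.006,0.42,0,0,0],[-0.004,-0.006,0.52,0,0,0],[-0.004,-0.006,0.6,0,0,0],[-0.004,-0.006,0.67,0,0,0],[-0.004,-0.006,0.72,0,0,0],[-0.004,-0.006,0.74,0,0,0],[-0.004,-0.006,0.74,0,0,0]]' 100 && python3 -m handwheel '[[0,0,0,0,0,0],[0,0,0,0,0,0],[0,0,0,0,0,0],[0,0,0,0,0,0],[0,0,0,0,0,0],[0,0,0,0,0,0]]' 0 && python3 - <<'E'
from h import *
T=Tq(bot.read_state());f=bot.grab_frame('scene');cv2.imwrite('pics/s7.png',f);np.save('w7.npy',T)
E
```

```text
t: 12.95
position: [558.7, -153.7, 18.1]
eef_rot: [-0.001, 0.003, 1.0, 0.0]
ft_force: [0.2, 0.3, -0.2]
width: 85.4
grasp_force: 0.0
t: 13.55
position: [560.5, -154.6, 20.4]
eef_rot: [0.001, 0.003, 1.0, -0.001]
ft_force: [-1.4, -0.6, 5.8]
width: 41.1
grasp_force: 60.8
```

```bash
python3 -m handwheel '[[0,0,-0.05,0,0,0],[0,0,-0.15,0,0,0],[0,0,-0.3,0,0,0],[0,0,-0.45,0,0,0],[0,0,-0.6,0,0,0],[0,0,-0.75,0,0,0],[0,0,-0.75,0,0,0],[0,0,-0.75,0,0,0]]' && python3 - <<'E'
from h import *
T=Tq(bot.read_state());G=rel(T,(480,0,245),6.7);rel(G,(442,161,245),6.7)
E
```

```text
t: 14.4
position: [559.6, -154.0, 244.6]
eef_rot: [0.001, 0.003, 1.0, -0.0]
ft_force: [-0.6, 0.2, -3.6]
width: 40.8
grasp_force: 61.2
[ 0.2684  0.5118 -0.002 ] [3.00e-04 5.00e-04 4.61e-01]
[ 0.5478 -0.0632  0.    ] [0. 0. 0.]
```

```bash
python3 -m handwheel '[[0.05,0.1,0,0,0,0.046],[0.1,0.2,0,0,0,0.09],[0.15,0.3,0,0,0,0.138],[0.2,0.4,0,0,0,0.184],[0.25,0.48,0,0,0,0.23],[0.27,0.51,0,0,0,0.276],[0.27,0.51,0,0,0,0.32],[0.27,0.51,0,0,0,0.37],[0.27,0.51,0,0,0,0.415],[0.27,0.51,0,0,0,0.461]]' && python3 -m handwheel '[[0.1,-0.01,0,0,0,0],[0.2,-0.02,0,0,0,0],[0.3,-0.03,0,0,0,0],[0.4,-0.05,0,0,0,0],[0.5,-0.06,0,0,0,0],[0.547,-0.063,0,0,0,0],[0.547,-0.063,0,0,0,0],[0.547,-0.063,0,0,0,0]]' && python3 - <<'E'
from h import *
s=bot.read_state();T=Tq(s);print(s['joint_positions']);rel(T,(442,161,28),6.7);np.save('w8.npy',T);cv2.imwrite('pics/w8.png',bot.grab_frame('wrist'))
E
```

```text
t: 15.4
position: [476.7, -0.0, 240.5]
eef_rot: [-0.003, 0.667, 0.745, -0.002]
ft_force: [0.6, -0.6, -2.1]
width: 41.3
grasp_force: 61.5
t: 16.2
position: [439.6, 159.9, 241.6]
eef_rot: [-0.001, 0.664, 0.747, -0.002]
ft_force: [0.4, -0.3, -2.6]
width: 41.2
grasp_force: 61.5
[ 2.10841074e-01 -2.19279749e-02 -2.81678119e-01  1.31569225e+00
 -4.91277526e-04  1.66395015e+00]
[0.0034 0.0117 0.7121] [-0.0015  0.0003  0.0002]
```

```bash
python3 -m handwheel '[[0.003,0.01,0.1,0,0,0],[0.003,0.01,0.2,0,0,0],[0.003,0.01,0.3,0,0,0],[0.003,0.01,0.4,0,0,0],[0.003,0.01,0.5,0,0,0],[0.003,0.01,0.58,0,0,0],[0.003,0.01,0.64,0,0,0],[0.003,0.01,0.68,0,0,0],[0.003,0.01,0.7,0,0,0],[0.003,0.01,0.7,0,0,0]]' && python3 -m handwheel '[[0,0,0.005,0,0,0],[0,0,0.01,0,0,0],[0,0,0.01,0,0,0]]'
```

```text
t: 17.25
position: [443.8, 161.0, 33.4]
eef_rot: [-0.0, 0.665, 0.747, -0.001]
ft_force: [0.2, 0.2, -2.3]
width: 41.0
grasp_force: 61.4
t: 17.55
position: [444.8, 161.7, 31.6]
eef_rot: [0.0, 0.665, 0.747, 0.001]
ft_force: [-0.4, 0.1, -2.5]
width: 40.9
grasp_force: 61.5
```

```bash
python3 -m handwheel '[[0,0,0.006,0,0,0],[0,0,0.012,0,0,0],[0,0,0.012,0,0,0],[0,0,0.012,0,0,0]]';  python3 -m handwheel '[[0,0,0.004,0,0,0],[0,0,0.008,0,0,0],[0,0,0.008,0,0,0]]'
```

```text
t: 17.95
position: [444.0, 161.5, 27.4]
eef_rot: [-0.0, 0.665, 0.747, -0.0]
ft_force: [0.7, -0.5, -2.5]
width: 40.8
grasp_force: 61.5
t: 18.25
position: [444.4, 161.6, 26.3]
eef_rot: [0.0, 0.665, 0.747, 0.0]
ft_force: [-2.7, -1.2, 8.8]
width: 41.2
grasp_force: 62.6
```

Contact with the floor at 9 N. Releasing and lifting.

```bash
python3 -m handwheel '[[0,0,0,0,0,0],[0,0,0,0,0,0],[0,0,0,0,0,0],[0,0,0,0,0,0],[0,0,-0.1,0,0,0],[0,0,-0.25,0,0,0],[0,0,-0.4,0,0,0],[0,0,-0.55,0,0,0],[0,0,-0.7,0,0,0],[0,0,-0.75,0,0,0]]' 68 && python3 - <<'E'
from h import *
cv2.imwrite('pics/s9.png',bot.grab_frame('scene'))
T=Tq(bot.read_state());cv2.imwrite('pics/w9.png',bot.grab_frame('wrist'));np.save('w9.npy',T)
print(T[:3,3]);G=rel(T,(430,-80,250),3);G=rel(G,(371,-224,210),-10)
E
```

```text
t: 19.25
position: [447.0, 162.2, 255.5]
eef_rot: [0.003, 0.665, 0.747, 0.004]
ft_force: [-0.7, 0.3, -0.1]
width: 58.4
grasp_force: 0.0
[447.59408269 162.27753209 256.18089076]
[-0.7953 -0.1527  0.0183] [ 0.0033 -0.0004  0.0206]
[-0.469  -0.2215  0.1333] [0.     0.     0.0722]
```

```bash
python3 -m handwheel '[[-0.1,-0.02,0,0,0,0.02],[-0.25,-0.05,0,0,0,0.02],[-0.4,-0.08,0,0,0,0.02],[-0.55,-0.1,0.02,0,0,0.02],[-0.7,-0.13,0.02,0,0,0.02],[-0.795,-0.153,0.02,0,0,0.02],[-0.795,-0.153,0.02,0,0,0.02],[-0.795,-0.153,0.02,0,0,0.02]]' 100 && python3 -m handwheel '[[-0.12,-0.05,0.03,0,0,0.03],[-0.24,-0.1,0.06,0,0,0.035],[-0.36,-0.16,0.1,0,0,0.035],[-0.47,-0.22,0.13,0,0,0.035],[-0.47,-0.22,0.13,0,0,0.035],[-0.47,-0.22,0.13,0,0,0.035],[-0.47,-0.22,0.13,0,0,0.035]]' && python3 - <<'E'
from h import *
np.set_printoptions(precision=1,suppress=True)
T9=np.load('w9.npy');f=cv2.imread('pics/w9.png');print('jar proj',proj('wrist',[[444,161.5,91],[444,161.5,6]],T9))
m=(f.max(2)<70).astype(np.uint8)
u=proj('wrist',[[444,161.5,91]],T9)[0].astype(int)
for r in m[u[1]-40:u[1]+41:4,u[0]-40:u[0]+41:2]:print(''.join('.#'[v] for v in r))
T=Tq(bot.read_state());f=bot.grab_frame('wrist');np.save('w10.npy',T);cv2.imwrite('pics/w10.png',f)
u=proj('wrist',[[371,-224,72],[400,-224,72],[371,-195,72]],T);print(u)
h=cv2.cvtColor(f,cv2.COLOR_BGR2HSV);m=((h[...,1]<40)&(h[...,2]>150)).astype(np.uint8)
x,y=u[0].astype(int)
for r in m[y-48:y+49:4,x-48:x+49:2]:print(''.join('.#'[v] for v in r))
E
```

```text
t: 20.15
position: [425.1, -80.8, 242.1]
eef_rot: [-0.002, 0.688, 0.725, -0.001]
ft_force: [0.9, 0.1, -0.1]
width: 85.5
grasp_force: 0.0
t: 20.85
position: [368.5, -223.8, 204.7]
eef_rot: [-0.0, 0.726, 0.688, 0.0]
ft_force: [0.3, -0.1, 0.2]
width: 85.4
grasp_force: 0.0
jar proj [[311.  215.5]
 [311.2 202.4]]
.........................................
.........................................
.........................................
.........................................
.........................................
.................########................
...................#..#####..............
................#####...#####............
..............#####.#...#####............
...........######......#######...........
...................#...#######...........
...................###.######............
.............################............
................############.............
..................#.#####................
.........................................
.........................................
.........................................
..................................
[... 687 characters left out ...]

.........##############################.....#####
.........##############################.....#####
.........##############################.....#####
..........#############################.....#####
..........############################......#####
...........##########################.......#####
............########################........#####
..............####################..........#####
..................###.###...###.............#####
.............................................####
.............................................####
............................................#####
.............................................####
........................##########...........####
```

```bash
python3 -m handwheel '[[-0.004,0.007,0.12,0,0,0],[-0.004,0.007,0.24,0,0,0],[-0.004,0.007,0.34,0,0,0],[-0.004,0.007,0.43,0,0,0],[-0.004,0.007,0.51,0,0,0],[-0.004,0.007,0.58,0,0,0],[-0.004,0.007,0.63,0,0,0],[-0.004,0.007,0.655,0,0,0],[-0.004,0.007,0.655,0,0,0]]' 100 && python3 -m handwheel '[[0,0,0,0,0,0],[0,0,0,0,0,0],[0,0,0,0,0,0],[0,0,0,0,0,0],[0,0,0,0,0,0],[0,0,0,0,0,0]]' 0 && python3 -m handwheel '[[0,0,-0.05,0,0,0],[0,0,-0.15,0,0,0],[0,0,-0.3,0,0,0],[0,0,-0.45,0,0,0],[0,0,-0.6,0,0,0],[0,0,-0.78,0,0,0],[0,0,-0.78,0,0,0],[0,0,-0.78,0,0,0]]' && python3 - <<'E'
from h import *
T=Tq(bot.read_state());y=np.radians(6.75);B=np.array([[np.cos(y),-np.sin(y)],[np.sin(y),np.cos(y)]])
p=B@[0,-60]+[466,87];print(p);G=rel(T,(425,-80,245),3);G=rel(G,(*p,245),6.7)
E
```

```text
t: 21.8
position: [370.0, -225.1, 7.9]
eef_rot: [-0.001, 0.726, 0.688, -0.0]
ft_force: [0.5, -0.3, 0.5]
width: 85.3
grasp_force: 0.0
t: 22.4
position: [371.2, -227.2, 9.9]
eef_rot: [0.001, 0.727, 0.687, 0.0]
ft_force: [-1.1, 1.7, 6.4]
width: 55.8
grasp_force: 63.6
t: 23.2
position: [371.1, -227.3, 244.3]
eef_rot: [0.002, 0.727, 0.687, 0.0]
ft_force: [0.6, 0.3, -1.5]
width: 55.9
grasp_force: 64.1
[473.05224385  27.41589258]
[ 0.5002  0.1518 -0.003 ] [ 0.0011  0.0009 -0.0345]
[0.3492 0.1787 0.    ] [ 0.      0.     -0.0206]
```

```bash
python3 -m handwheel '[[0.08,0.02,0,0,0,-0.01],[0.2,0.05,0,0,0,-0.02],[0.32,0.1,0,0,0,-0.03],[0.44,0.13,0,0,0,-0.034],[0.5,0.15,0,0,0,-0.034],[0.5,0.15,0,0,0,-0.034],[0.5,0.15,0,0,0,-0.034]]' && python3 -m handwheel '[[0.1,0.05,0,0,0,-0.01],[0.2,0.1,0,0,0,-0.02],[0.3,0.15,0,0,0,-0.02],[0.35,0.178,0,0,0,-0.02],[0.35,0.178,0,0,0,-0.02],[0.35,0.178,0,0,0,-0.02],[0.35,0.178,0,0,0,-0.02]]' && python3 - <<'E'
from h import *
T=Tq(bot.read_state());rel(T,(473,27,18),6.7)
E
```

```text
t: 23.9
position: [422.0, -78.7, 240.4]
eef_rot: [-0.002, 0.688, 0.725, -0.001]
ft_force: [0.4, 0.1, -1.6]
width: 55.6
grasp_force: 64.2
t: 24.6
position: [470.8, 27.2, 242.0]
eef_rot: [-0.0, 0.666, 0.746, -0.001]
ft_force: [0.8, 0.4, -0.9]
width: 55.6
grasp_force: 64.3
[-0.0011  0.0083  0.7467] [-0.0004  0.0001 -0.0016]
```

```bash
python3 -m handwheel '[[0,0.005,0.1,0,0,0],[0,0.005,0.2,0,0,0],[0,0.005,0.3,0,0,0],[0,0.005,0.4,0,0,0],[0,0.005,0.5,0,0,0],[0,0.005,0.6,0,0,0],[0,0.005,0.67,0,0,0],[0,0.005,0.72,0,0,0],[0,0.005,0.738,0,0,0],[0,0.005,0.738,0,0,0]]' && python3 -m handwheel '[[0,0,0.005,0,0,0],[0,0,0.01,0,0,0],[0,0,0.01,0,0,0],[0,0,0.01,0,0,0]]'
```

```text
t: 25.6
position: [472.0, 27.8, 20.6]
eef_rot: [-0.001, 0.666, 0.746, -0.001]
ft_force: [0.4, 0.7, -1.3]
width: 55.8
grasp_force: 64.2
t: 26.0
position: [473.4, 28.6, 18.6]
eef_rot: [0.0, 0.666, 0.746, 0.0]
ft_force: [-0.2, 0.1, -1.0]
width: 55.7
grasp_force: 64.2
```

```bash
python3 -m handwheel '[[0,0,0.005,0,0,0],[0,0,0.01,0,0,0],[0,0,0.01,0,0,0]]'; python3 -m handwheel '[[0,0,0.004,0,0,0],[0,0,0.004,0,0,0],[0,0,0.004,0,0,0]]'
```

```text
t: 26.3
position: [473.3, 28.7, 15.9]
eef_rot: [0.0, 0.666, 0.746, 0.0]
ft_force: [-2.2, -0.2, 4.4]
width: 55.7
grasp_force: 64.8
t: 26.6
position: [473.2, 28.7, 15.9]
eef_rot: [0.0, 0.666, 0.746, 0.0]
ft_force: [-5.9, 0.7, 14.3]
width: 55.5
grasp_force: 65.9
```

Tin on the floor. Release, lift, and look.

```bash
python3 -m handwheel '[[0,0,0,0,0,0],[0,0,0,0,0,0],[0,0,0,0,0,0],[0,0,0,0,0,0],[0,0,-0.1,0,0,0],[0,0,-0.25,0,0,0],[0,0,-0.4,0,0,0],[0,0,-0.55,0,0,0],[0,0,-0.7,0,0,0],[0,0,-0.84,0,0,0]]' 85 && python3 -m handwheel '[[0.05,-0.04,0,0,0,0],[0.15,-0.08,0,0,0,0],[0.15,-0.08,0,0,0,0],[0.15,-0.08,0,0,0,0]]' && python3 - <<'E'
from h import *
np.set_printoptions(precision=1,suppress=True)
T=Tq(bot.read_state());f=bot.grab_frame('wrist');np.save('w11.npy',T);cv2.imwrite('pics/w11.png',f)
g=bot.grab_frame('scene');cv2.imwrite('pics/s11.png',g)
cv2.imwrite('pics/c11.png',np.hstack([cv2.resize(f,(400,300)),cv2.resize(g[80:320,160:480],(400,300))]))
print(T[:3,3],proj('wrist',[[473,28.5,78],[444,161,91]],T)/1.6)
E
```

```text
t: 27.6
position: [472.8, 28.6, 267.9]
eef_rot: [0.0, 0.666, 0.746, 0.0]
ft_force: [0.5, -0.5, -0.7]
width: 72.9
grasp_force: 0.0
t: 28.0
position: [443.3, 70.9, 265.1]
eef_rot: [-0.0, 0.665, 0.747, -0.0]
ft_force: [-0.7, 0.5, -0.0]
width: 72.5
grasp_force: 0.0
[443.3  70.9 265.1] [[211.2 156.7]
 [204.7  78.1]]
```

View pics/c11.png

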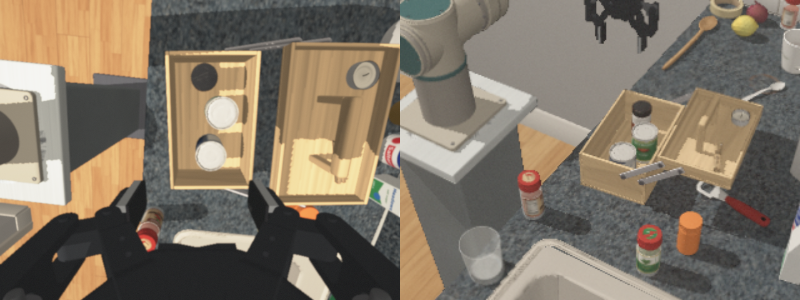

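All three stand upright in the compartment: jar at (204,77), stored tin (221,113), tin (210,155). Now I regrasp the handle at the pose where I released it.

```bash
python3 - <<'E'
from h import *
T=Tq(bot.read_state());G=rel(T,(622.5,107.9,270),6.7);rel(G,(622.5,107.9,149.5),6.7)
E
```

```text
[ 0.0568  0.6061 -0.0169] [-0.0003  0.0001 -0.001 ]
[0.     0.     0.4017] [0. 0. 0.]
```

```bash
python3 -m handwheel '[[0.01,0.15,-0.017,0,0,0],[0.03,0.3,-0.017,0,0,0],[0.05,0.45,-0.017,0,0,0],[0.057,0.6,-0.017,0,0,0],[0.057,0.606,-0.017,0,0,0],[0.057,0.606,-0.017,0,0,0],[0.057,0.606,-0.017,0,0,0]]' 60 && python3 -m handwheel '[[0,0,0,0,0,0],[0,0,0,0,0,0]]' && python3 - <<'E'
from h import *
T=Tq(bot.read_state());rel(T,(622.5,107.9,149.5),6.7)
E
```

```text
t: 28.8
position: [621.8, 107.6, 270.5]
eef_rot: [-0.001, 0.666, 0.746, -0.001]
ft_force: [-0.1, -0.6, 0.3]
width: 51.3
grasp_force: 0.0
t: 29.0
position: [621.8, 108.0, 271.8]
eef_rot: [0.0, 0.666, 0.746, 0.0]
ft_force: [0.4, 0.7, -0.4]
width: 51.5
grasp_force: 0.0
[-4.000e-04  2.100e-03  4.077e-01] [ 0.0002  0.     -0.0011]
```

```bash
python3 -m handwheel '[[0,0.002,0.1,0,0,0],[0,0.002,0.2,0,0,0],[0,0.002,0.29,0,0,0],[0,0.002,0.36,0,0,0],[0,0.002,0.405,0,0,0],[0,0.002,0.405,0,0,0],[0,0.002,0.405,0,0,0]]' && python3 -m handwheel '[[0,0,0,0,0,0],[0,0,0,0,0,0],[0,0,0,0,0,0],[0,0,0,0,0,0],[0,0,0,0,0,0],[0,0,0,0,0,0],[0,0,0,0,0,0]]' 0
python3 - <<'E'
import numpy as np
q=np.linspace(2.06,0,41);P=np.c_[100*(.927-np.cos(q+.384)),100*(np.sin(q+.384)-.375)]
for k in range(4):
    for i in range(1,11):print(np.round((P[10*k+i]-P[10*k])*[1,-1]/300,3).tolist(),end=' ')
    print()
E
```

```text
t: 29.7
position: [623.5, 108.3, 150.5]
eef_rot: [0.0, 0.666, 0.746, 0.0]
ft_force: [0.6, -1.1, 0.3]
width: 51.4
grasp_force: 0.0
t: 30.4
position: [622.6, 108.2, 151.2]
eef_rot: [-0.0, 0.666, 0.746, -0.0]
ft_force: [-4.6, -1.8, 5.3]
width: 12.7
grasp_force: 59.5
[-0.011, -0.013] [-0.023, -0.025] [-0.036, -0.037] [-0.049, -0.048] [-0.063, -0.058] [-0.077, -0.068] [-0.092, -0.076] [-0.107, -0.084] [-0.123, -0.092] [-0.139, -0.098] 
[-0.016, -0.006] [-0.033, -0.01] [-0.049, -0.014] [-0.066, -0.017] [-0.083, -0.019] [-0.1, -0.021] [-0.118, -0.021] [-0.135, -0.021] [-0.152, -0.019] [-0.169, -0.017] 
[-0.017, 0.003] [-0.034, 0.007] [-0.05, 0.012] [-0.066, 0.018] [-0.082, 0.024] [-0.098, 0.031] [-0.113, 0.04] [-0.127, 0.048] [-0.142, 0.058] [-0.155, 0.068] 
[-0.013, 0.011] [-0.026, 0.023] [-0.038, 0.035] [-0.049, 0.048] [-0.06, 0.061] [-0.07, 0.075] [-0.079, 0.09] [-0.087, 0.105] [-0.095, 0.12] [-0.102, 0.136]
```

Handle held (12.7 mm, 60 N). Swinging back along the arc over about 4 s.

```bash
python3 -m handwheel '[[0,-0.011,-0.013,0,0,0],[0,-0.023,-0.025,0,0,0],[0,-0.036,-0.037,0,0,0],[0,-0.049,-0.048,0,0,0],[0,-0.063,-0.058,0,0,0],[0,-0.077,-0.068,0,0,0],[0,-0.092,-0.076,0,0,0],[0,-0.107,-0.084,0,0,0],[0,-0.123,-0.092,0,0,0],[0,-0.139,-0.098,0,0,0]]' && python3 -m handwheel '[[0,-0.016,-0.006,0,0,0],[0,-0.033,-0.01,0,0,0],[0,-0.049,-0.014,0,0,0],[0,-0.066,-0.017,0,0,0],[0,-0.083,-0.019,0,0,0],[0,-0.1,-0.021,0,0,0],[0,-0.118,-0.021,0,0,0],[0,-0.135,-0.021,0,0,0],[0,-0.152,-0.019,0,0,0],[0,-0.169,-0.017,0,0,0]]' && python3 -m handwheel '[[0,-0.017,0.003,0,0,0],[0,-0.034,0.007,0,0,0],[0,-0.05,0.012,0,0,0],[0,-0.066,0.018,0,0,0],[0,-0.082,0.024,0,0,0],[0,-0.098,0.031,0,0,0],[0,-0.113,0.04,0,0,0],[0,-0.127,0.048,0,0,0],[0,-0.142,0.058,0,0,0],[0,-0.155,0.068,0,0,0]]' && python3 -m handwheel '[[0,-0.013,0.011,0,0,0],[0,-0.026,0.023,0,0,0],[0,-0.038,0.035,0,0,0],[0,-0.049,0.048,0,0,0],[0,-0.06,0.061,0,0,0],[0,-0.07,0.075,0,0,0],[0,-0.079,0.09,0,0,0],[0,-0.087,0.105,0,0,0],[0,-0.095,0.12,0,0,0],[0,-0.102,0.136,0,0,0]]' && python3 -m handwheel '[[0,0,0,0,0,0],[0,0,0,0,0,0],[0,0,0,0,0,0]]'
```

```text
t: 31.4
position: [582.4, 103.4, 180.2]
eef_rot: [0.001, 0.666, 0.746, 0.001]
ft_force: [4.5, -1.6, 5.9]
width: 12.6
grasp_force: 59.8
t: 32.4
position: [530.2, 97.1, 185.5]
eef_rot: [0.0, 0.666, 0.746, -0.001]
ft_force: [-1.5, -4.2, 10.1]
width: 12.9
grasp_force: 60.5
t: 33.4
position: [480.2, 91.1, 161.8]
eef_rot: [-0.002, 0.666, 0.746, -0.004]
ft_force: [-3.4, -4.6, 0.3]
width: 12.3
grasp_force: 59.3
t: 34.4
position: [454.4, 87.9, 123.9]
eef_rot: [0.001, 0.666, 0.746, -0.001]
ft_force: [-4.3, -4.5, 31.0]
width: 12.8
grasp_force: 63.4
t: 34.7
position: [454.3, 87.9, 124.2]
eef_rot: [0.001, 0.666, 0.746, -0.001]
ft_force: [-1.9, -4.7, 11.4]
width: 12.6
grasp_force: 60.6
```

Shut against its rest: the height matches the first grasp once the 1.5 mm regrasp shift is counted. Releasing and checking.

```bash
python3 -m handwheel '[[0,0,0,0,0,0],[0,0,0,0,0,0],[0,0,0,0,0,0],[0,0,0,0,0,0],[0,0,0,0,0,0],[0,0,-0.1,0,0,0],[0,0,-0.2,0,0,0],[0,0,-0.35,0,0,0],[0,0,-0.5,0,0,0],[0,0,-0.5,0,0,0]]' 60 && python3 -m handwheel '[[-0.04,0,0,0,0,0],[-0.04,0,0,0,0,0],[-0.04,0,0,0,0,0]]' && python3 - <<'E'
from h import *
np.set_printoptions(precision=1,suppress=True)
s=bot.read_state();T=Tq(s);f=bot.grab_frame('wrist');cv2.imwrite('pics/w12.png',f);print(s['position'],s['ft_force'])
# warp initial shut view rim plane and compare
T1=np.load('w1.npy');a=cv2.imread('pics/w1.png')
rim=cast('wrist',[(248,80),(413,79),(398,316),(261,318)],126,T1)
H1=cv2.getPerspectiveTransform(proj('wrist',rim,T1).astype(np.float32),np.float32([[0,0],[150,0],[150,230],[0,230]]))
H2=cv2.getPerspectiveTransform(proj('wrist',rim,T).astype(np.float32),np.float32([[0,0],[150,0],[150,230],[0,230]]))
A=cv2.warpPerspective(a,H1,(150,230));Bm=cv2.warpPerspective(f,H2,(150,230))
print('mean diff',np.abs(A.astype(float)-Bm).mean(), 'shift',cv2.phaseCorrelate(np.float32(A[...,1]),np.float32(Bm[...,1])))
t0=cv2.imread('pics/scene0.png');g=bot.grab_frame('scene');d=cv2.absdiff(t0,g).max(2)
for n,p in dict(ta=(264,235),tumbler=(226,285),tb=(360,280),opener=(430,243),box=(345,190),jar=(330,270),tin=(248,260)).items():print(n,d[p[1]-14:p[1]+15,p[0]-14:p[0]+15].mean())
E
```

```text
t: 35.7
position: [459.2, 89.4, 279.8]
eef_rot: [0.004, 0.666, 0.746, 0.005]
ft_force: [0.9, -0.4, 0.9]
width: 51.3
grasp_force: 0.0
t: 36.0
position: [454.9, 76.7, 270.8]
eef_rot: [-0.001, 0.666, 0.746, -0.001]
ft_force: [1.0, 0.7, 0.4]
width: 51.0
grasp_force: 0.0
[454.9  76.7 270.8] [1.  0.7 0.4]
mean diff 4.745884057971015 shift ((-0.0016380631250996203, -0.0524091749459501), 0.7233046599494086)
ta 9.315101070154578
tumbler 2.0344827586206895
tb 4.4209274673008325
opener 34.00475624256837
box 41.648038049940546
jar 31.475624256837097
tin 55.41498216409037
```

```bash
python3 - <<'E'
from h import *
def red(f,x0,y0,x1,y1):
    h=cv2.cvtColor(f[y0:y1,x0:x1],cv2.COLOR_BGR2HSV);m=((h[...,1]>130)&((h[...,0]<6)|(h[...,0]>172))&(h[...,2]>50))
    y,x=np.nonzero(m);return x.mean()+x0,y.mean()+y0,len(x)
a=cv2.imread('pics/scene0.png');b=bot.grab_frame('scene')
for r in((400,222,470,275),(250,210,275,235),(345,258,375,280)):print(red(a,*r),red(b,*r))
for i,T in(('w1',np.load('w1.npy')),('w12',Tq(bot.read_state()))):
    x,y,n=red(cv2.imread(f'pics/{i}.png'),480,205,575,250);print(cast('wrist',[(x,y)],15,T),n)
E
```

```text
(np.float64(437.96245733788396), np.float64(248.75085324232083), 293) (np.float64(437.9697986577181), np.float64(248.76845637583892), 298)
(np.float64(263.11650485436894), np.float64(225.373786407767), 206) (np.float64(263.0869565217391), np.float64(225.40579710144928), 207)
(np.float64(359.1507936507937), np.float64(270.54761904761904), 252) (np.float64(359.184), np.float64(270.564), 250)
[[743.3942245  72.2056208  15.       ]] 1079
[[745.26144955  72.6542971   15.        ]] 1078
```

The tray is shut and no bystander has moved; the earlier differences were only shadows. Handing in.

```bash
python3 -c "
from bench import bot;print(bot.hand_in())"
```

```text
the job is handed in; nothing more can be done
None
```

I handed the job in at about 36 s: the short jar and the loose tin stand upright beside the stored tin, the tray is shut with the tea light and peg in it, and the bystanders had not moved in the last images; no verdict came back.

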